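Clear the mallet from the drying cabinet and shut the sash

ROBOT

A 6-joint arm with a two-finger parallel gripper is mounted at the origin on the work surface. World frame = base frame: x ahead of the robot, y to its left, z up, the work surface at z = 0. Lengths are in m, angles in degrees, forces in N, time in s.
With the tool pointing down it reaches from about 0.4 to 0.825 m from the base axis. Payload 7 kg.
Tool frame: the origin (TCP) lies midway between the tips of the shut fingers; the grasp point (between the pads) lies 19 mm behind it; y points along the fingers, z is the direction in which the jaws open and shut, and the axes are right-handed (so a half turn about y gives the same grasp; the last joint's range is limited). The gripper opens to 88 mm and grips with 3 to 60 N. Pads are 19 mm wide; open, the fingers measure 130 mm over their backs; the gripper's body (78 mm by 193 mm) begins 47 mm behind the grasp point.
Start: joints at [-56.488, 20.546, 0.682, 0, -70.136, -16.507], TCP at [0.197, -0.645, 0.227] pointing down, gripper open.
Joint ranges: [-176.03, 176.03], [-82.01, 121.73], [-58.28, 71.71], [-173.87, 95.51], [-174.79, -0.11], [-173.66, 173.66]. Speed limits (degrees/s): [136.94, 136.94, 172.46, 180, 180, 180].

INTERFACE

Orientations are given as [roll, pitch, yaw] about the fixed x, y, z axes, in that order (R = Rz(yaw) Ry(pitch) Rx(roll)).
In Python, from plant import ctrl gives the robot as it stands.
- The arm moves only by the tool step_arm, never from a script. Its argument "rows" is a list that holds one entry, the list of rows, each a list of 7 numbers: the gripper command: -1 is shut, 1 is fully open, values between are in proportion, then the shift along the world's x, y, z in cm, then the turn, a rotation vector about the world's x, y, z in degrees. In form: [[[fingers, tx, ty, tz, rx, ry, rz], ...]]. A call has 1 to 12 rows; each row shifts and turns the commanded pose from where the row before left it; what a row does not reach is not made up. A row lasts 1/8 s, in which the tool goes at most 62.5 mm and 10.7 degrees, less where a joint would pass 70% of its speed; a pose out of reach is approached as far as the arm can. A call is refused whole if a number of a shift passes 6.25 or a number of a turn 10.7, either way. A call with a gripper value outside its range is refused whole. The fingers move at their own pace and stop on an object; the grip force is fixed at half the most. Time passes only in rows, so rows that do not move let the fingers close. It gives the time, the measured TCP pose, the force and the opening at its end, in the units of the state.
- ctrl.get_obs(): the state, without advancing time (a new reading comes with each control period).
- ctrl.snapshot(name): name is "scene" or "top"; returns the picture (480x640x3 uint8, blue, green, red); there is no depth.
- ctrl.camera_params(name): a dict with "vertical_fov" (degrees; the focal length in pixels is half the picture's height over the tangent of half this angle, whatever the lens; pixels are square), "cx", "cy" (the principal point, pixels), "k1" (the pictures are not rectified: a ray, as slopes to the right and down, at radius r is drawn at 1 + k1 r^2 times it, then the intrinsics apply), "rvec" (rotation vector, rad) and "tvec" (3), from world to camera coordinates, as OpenCV has them. Camera axes: x right, y down, z forward; pixel columns grow to the right and rows downward; lengths in m; the calibration is good to about 2 mm. A picture is of the moment at which its call begins. camera_params takes no time and is no camera call.
- ctrl.close_job(): hands the job in, once; it reports no verdict.
The state is a dict: "clock": time; "joint_pos": joint angles; "qvel": joint speeds; "tau": joint torques, N m; "tool_pos": TCP position; "orientation": TCP orientation; "force": force on the tool from outside, world axes, zero at the start; "moment": the same for the moment, N m; "opening": finger opening in m.
Only numpy, scipy, OpenCV 4.12 (cv2) and the standard library are available. Lean on these libraries where they do the work, as an engineer would, in place of code of your own. Each camera call takes 0.05 s, during which the arm holds its last target. There are 200 camera calls.

TASK

Somebody has left a mallet lying in the mouth of the drying cabinet, so its sliding front sash cannot shut. Raise the sash until the mallet's head can pass, draw the mallet right out onto the bench in front of the cabinet and leave it lying there, then lower the sash until it is fully shut. Do not disturb the log slices in the cabinet or the other things on the bench.

Things in the scene. Friction and masses are not known exactly. Their poses are not given: they have to be found in the camera images.
- cabinet: low drying cabinet fixed on the bench: 340 mm wide (its y), 280 mm deep (its x), 150 mm high, clear roof and ends, no floor (the bench is its floor). Origin on the bench. Its open front looks along its own -x; the sash, 16 mm thick, slides straight up and down in the plane x = -0.110 of this frame, between two wooden guide posts 250 mm high, 328 mm apart (centres), 22 mm wide. z is up.
- sash (a joint): height of the sash, m: 0 = fully shut, its lower edge on the bench; 0.13 = fully up. The sash's lower edge is this high over the bench. Counterbalanced: it stays wherever it is left, and takes about 4 to 5 N to move either way.
- sash_handle (a point): centre of the sash's handle, a steel bar lying along the cabinet's y, 140 mm long, 14 mm thick (cabinet's x), 16 mm high, on two 12 mm stand-offs 60 mm either side of its centre. It is 47 mm in front of the sash's plane, with a 32 mm clear gap behind the bar, and 130 mm over the sash's lower edge; the sash's top edge is 17 mm higher than the bar's centre. Moves with the sash; axes as the cabinet's.
- mallet_head (a point): centre of the head of a wooden mallet, lying flat. The head is a block 60 mm (x) by 100 mm (y) by 65 mm high; it starts inside the cabinet, behind the sash. The straight handle leaves the head along the point's -x: 185 mm long beyond the head, 24 mm wide (y), 26 mm high, level, its centre line 32 mm over the bench (it does not touch the bench: its underside is 19 mm up), and passes out under the sash. x, y lie flat, z up. Weighs about 0.36 kg; the head's weight holds it flat.
- mallet_grip (a point): point on the centre line of the mallet's handle, 40 mm from its free end and 175 mm from the head's centre; in front of the cabinet at the start. Axes as mallet_head.
- slice_a: round log slice, 112 mm across, 22 mm thick, with a ring of upright nails (67 mm high over all), drying at the back inside the cabinet; leave it there. Origin: its underside, at its centre
- slice_b: round log slice, 104 mm across, 26 mm thick, with a ring of upright nails (71 mm high over all), drying at the back inside the cabinet; leave it there. Origin: its underside, at its centre
- basket: half-woven willow basket on a log slice 190 mm across, 77 mm high; leave it alone. Origin: its underside, at its centre
- secateurs: red-handled secateurs, 205 mm long, 19 mm high, lying on the bench; leave them alone. Origin: its underside; handles along its -x, 129 mm to their ends, blades 77 mm along +x
- offcut: round log offcut, 68 mm across, 51 mm high, standing on the bench; leave it alone. Origin: its underside, at its centre
- oil_tin: metal tin, 72 mm across, 120 mm high; leave it alone. Origin: its underside, at its centre
- nail_pot: terracotta pot, 84 mm across, 70 mm high; leave it alone. Origin: its underside, at its centre
- mallet: the mallet as a whole; origin on the bench under the head's centre, axes as mallet_head

How it is judged:
By the outcome, as a careful person would: the job done as asked, in the order asked, and still so for the second after the job is handed in, with the robot touching nothing.
It also fails if it takes over 61 s, if anything falls off the work surface, if the arm or the gripper's body presses on something with over 40 N, if the wrist force passes 120 N, or if a joint passes its speed limit or range.

## Working session

There is one attempt and no reset: what is moved stays moved. The work goes in short steps, Python scripts to look and compute and a tool call to move; the robot and the scene stay as the last step left them, time stands still between calls to the robot, and variables do not carry over. Pictures are saved under pics/ and viewed, about 8 in all and at most 12, crops included, and the job is handed in when it is done.

Besides the shell and the picture viewer there is one more tool, called after "Call:" by a JSON object that holds its "fn" and its "kwargs". step_arm: Moves the arm, as the interface text tells. Its arguments: {"type":"object","properties":{"rows":{"type":"array"}},"required":["rows"]}

```bash
mkdir -p pics; cat > h.py <<'E'
import numpy as np, cv2
from plant import ctrl
def cam(n):
    p=ctrl.camera_params(n); f=240/np.tan(np.radians(p["vertical_fov"])/2)
    R=cv2.Rodrigues(np.array(p["rvec"],float))[0]; t=np.array(p["tvec"],float)
    return f,p["cx"],p["cy"],p["k1"],R,t
def ray(n,u,v):
    f,cx,cy,k,R,t=cam(n); d=np.array([(u-cx)/f,(v-cy)/f]); s=d.copy()
    for _ in range(20): s=d/(1+k*(s@s))
    return -R.T@t, R.T@np.array([s[0],s[1],1])
def onz(n,u,v,z):
    c,d=ray(n,u,v); return c+d*(z-c[2])/d[2]
def proj(n,P):
    f,cx,cy,k,R,t=cam(n); q=R@np.array(P,float)+t; s=q[:2]/q[2]; s=s*(1+k*(s@s)); return np.array([cx+f*s[0],cy+f*s[1]])
def snap(n,name):
    im=ctrl.snapshot(n); cv2.imwrite(f"pics/{name}.png",im); return im
E
python3 - <<'E'
from h import *
o=ctrl.get_obs(); print(o)
for n in("scene","top"):
    snap(n,n+"0"); print(n,ctrl.camera_params(n),ray(n,320,240))
E
```

```text
{'clock': 0.0, 'joint_pos': array([-5.64892307e+01,  2.05929666e+01,  6.32626763e-01, -2.02854847e-02,
       -7.01363701e+01, -1.65082438e+01]), 'qvel': array([ 0.02879796, -0.03959101,  0.06056353,  0.02457768,  0.07465682,
       -0.07385464]), 'tau': array([ 1.10818610e-04, -5.82724214e+01,  2.93062305e+01,  6.99745148e+00,
        7.05741797e-03, -1.54878280e-04]), 'tool_pos': array([ 0.19721832, -0.6450195 ,  0.22559618]), 'orientation': array([-8.99018575e+01,  9.19980449e-03,  1.69956246e+01]), 'force': array([ 0.68224153, -0.54417094,  0.88810017]), 'moment': array([ 0.05312292,  0.0297825 , -0.01700536]), 'opening': 0.08781922112202041}
scene {'vertical_fov': 49.71021805409728, 'cx': 327.20674110800184, 'cy': 233.53814089734445, 'k1': -0.0767067104693353, 'rvec': array([ 2.69699264,  0.85777068, -0.13189557]), 'tvec': array([-0.46633375, -0.23029859,  1.31123077])} (array([ 0.74122365, -0.25195178,  1.17343026]), array([-0.18295896,  0.24374949, -0.95260761]))
top {'vertical_fov': 43.07869269669213, 'cx': 314.6261821474939, 'cy': 242.22309986041094, 'k1': -0.08003133935230346, 'rvec': array([ 2.18436239, -2.13989214,  0.14959187]), 'tvec': array([0.01707542, 0.51915146, 1.61038971])} (array([0.31247954, 0.04603707, 1.66234832]), array([ 0.12931579, -0.01988932, -0.99145011]))
```

View pics/scene0.png

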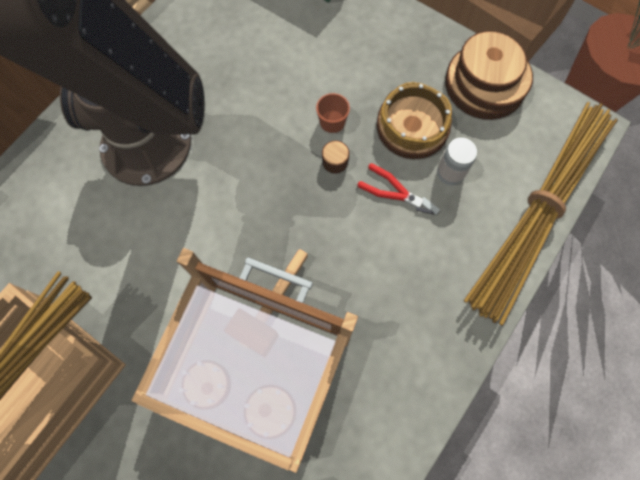

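View pics/top0.png

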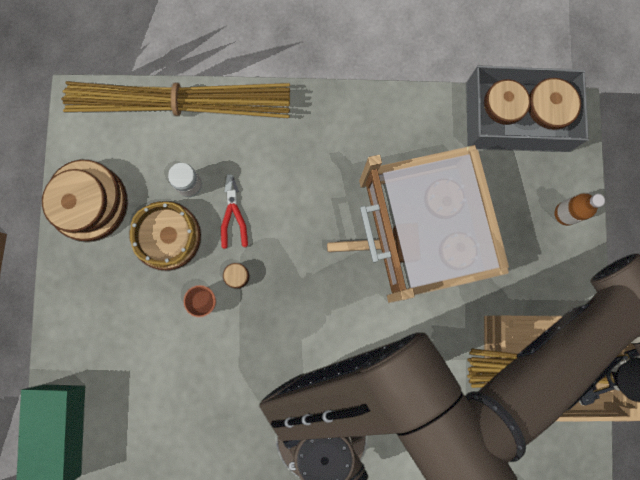

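Top view: cabinet around (440,225) with its front facing left (world +y), sash handle at (368–380, 207–260), mallet handle (328–385, 246). Scene view: handle bar from (247,261) to (310,284), mallet handle end at about (302,255). I'll enlarge both for accurate pixels.

```bash
python3 - <<'E'
from h import *
a=cv2.imread("pics/top0.png")[145:305,310:520]; b=cv2.imread("pics/scene0.png")[235:400,130:360]
a=cv2.resize(a[:, :135],None,fx=3.7,fy=3.7,interpolation=cv2.INTER_CUBIC)
cv2.imwrite("pics/z1.png",a)
b=cv2.resize(b[:110,40:],None,fx=4,fy=4,interpolation=cv2.INTER_CUBIC); cv2.imwrite("pics/z2.png",b); print(a.shape,b.shape)
E
```

```text
(592, 500, 3) (440, 760, 3)
```

View pics/z1.png

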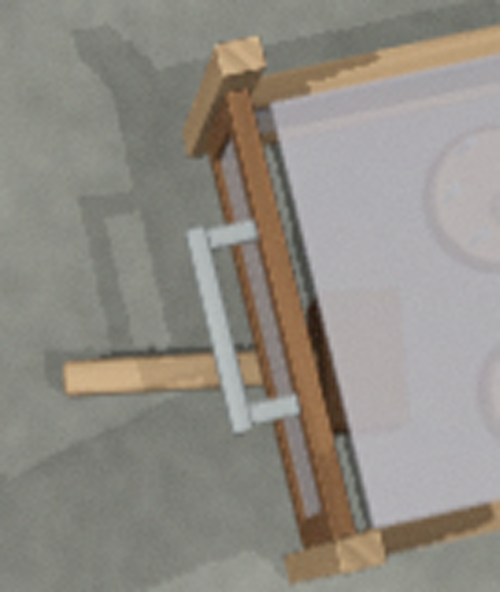

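View pics/z2.png

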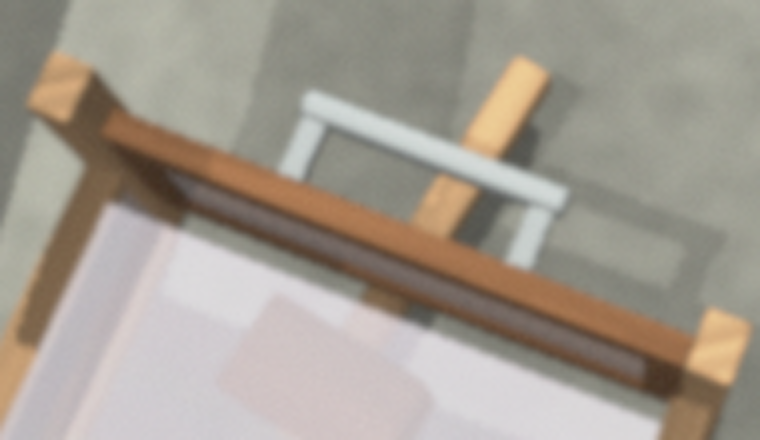

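```bash
cat >> h.py <<'E'
def tri(pt,ps):
    c1,d1=ray("top",*pt); c2,d2=ray("scene",*ps)
    A=np.stack([d1,-d2],1); s=np.linalg.lstsq(A,c2-c1,rcond=None)[0]
    p,q=c1+d1*s[0],c2+d2*s[1]; return (p+q)/2, np.linalg.norm(p-q)
E
python3 - <<'E'
from h import *
T=lambda x,y:(310+x/3.7,145+y/3.7)
S=lambda x,y:(170+x/4,235+y/4)
np.set_printoptions(precision=4,suppress=True)
for n,a,b in[("postfar",T(238,56),S(718,345)),("postnear",T(360,551),S(62,88)),("barfar",T(197,233),S(562,198)),("barnear",T(241,430),S(312,103)),
 ("mallet end c1",T(65,364),S(550,72)),("mallet end c2",T(65,390),S(521,57))]: print(n,*tri(a,b))
print(onz("top",*T(238,56),.25),onz("top",*T(360,551),.25))
for p in[(65,364),(65,392),(222,354),(222,384)]: print("h",onz("top",*T(*p),.045))
for p in[(410,290),(410,430)]: print("head back",onz("top",*T(*p),.065))
for p in[(520,57),(550,72),(410,220),(455,238)]: print("hs",onz("scene",*S(*p),.045))
for p in[(278,295),(430,385),(218,380)]: print("heads",onz("scene",*S(*p),.065))
for n,p in[("offcut",(235,275)),("secateurs h",(243,246)),("sec h2",(225,246)),("pot",(200,301)),("tin",(181,175)),("basket",(168,236))]: print(n,onz("top",*p,.02))
E
```

```text
postfar [ 0.6942 -0.1087  0.2436] 0.0015525271042611585
postnear [ 0.3755 -0.188   0.2424] 0.0025241274222228102
barfar [ 0.5882 -0.0866  0.1888] 0.005182949574639417
barnear [ 0.4575 -0.1179  0.1803] 0.0047681656727396275
mallet end c1 [ 0.5168 -0.0053  0.0392] 0.0044552065328049804
mallet end c2 [ 0.4978 -0.0063  0.0355] 0.003014953038532748
[ 0.692  -0.1086  0.25  ] [ 0.3746 -0.1878  0.25  ]
h [ 0.5147 -0.0069  0.045 ]
h [ 0.4943 -0.0072  0.045 ]
h [ 0.5245 -0.1208  0.045 ]
h [ 0.5026 -0.121   0.045 ]
head back [ 0.5714 -0.2546  0.065 ]
head back [ 0.4699 -0.2543  0.065 ]
hs [ 0.5002 -0.0075  0.045 ]
hs [ 0.5193 -0.0048  0.045 ]
hs [ 0.5061 -0.119   0.045 ]
hs [ 0.5326 -0.1127  0.045 ]
heads [ 0.4771 -0.1956  0.065 ]
heads [ 0.5729 -0.1867  0.065 ]
heads [ 0.4792 -0.2503  0.065 ]
offcut [0.4264 0.2411 0.02  ]
secateurs h [0.5058 0.2221 0.02  ]
sec h2 [0.5047 0.2711 0.02  ]
pot [0.3542 0.3331 0.02  ]
tin [0.6998 0.4009 0.02  ]
basket [0.5288 0.4282 0.02  ]
```

Bar centre ≈ (0.522,−0.102), z≈0.19 (sash ≈0.06 up), cabinet yaw −76° → tool yaw 14°. Mallet axis is along world y, with its end at (0.506,−0.006). I move above the bar with the fingers partly open.

Call:
{"fn": "step_arm", "kwargs": {"rows": [[[-0.32,0,0,5,0,0,0],[-0.32,0,0,4.4,0,0,-1.5],[-0.32,2.95,4.95,0,0,0,-1.5],[-0.32,2.95,4.95,0,0,0,0],[-0.32,2.95,4.95,0,0,0,0],[-0.32,2.95,4.95,0,0,0,0],[-0.32,2.95,4.95,0,0,0,0],[-0.32,2.95,4.95,0,0,0,0],[-0.32,2.95,4.95,0,0,0,0],[-0.32,2.95,4.95,0,0,0,0],[-0.32,2.95,4.95,0,0,0,0],[-0.32,2.95,4.95,0,0,0,0]]]}}

```text
clock: 1.6
tool_pos: [0.4928, -0.1486, 0.3205]
orientation: [-90.0, -0.0, 14.0]
force: [0.7, -1.1, -1.0]
opening: 0.0296
```

Call:
{"fn": "step_arm", "kwargs": {"rows": [[[-0.32,2.87,4.86,0,0,0,0],[-0.32,0,0,0,0,0,0],[-0.32,0,0,-4,0,0,0],[-0.32,0,0,-4,0,0,0],[-0.32,0,0,0,0,0,0]]]}}

```text
clock: 2.22
tool_pos: [0.5188, -0.1024, 0.2379]
orientation: [-89.9, 0.3, 14.0]
force: [0.5, -0.8, 0.7]
opening: 0.0294
```

```bash
python3 - <<'E'
from h import *
o=ctrl.get_obs(); print(o['tool_pos'],o['force'])
a=snap("top","t1")[150:300,310:430]; b=snap("scene","s1")[225:335,200:350]
a=cv2.resize(a,(480,600),interpolation=cv2.INTER_CUBIC)[:,:320]; b=cv2.resize(b,(450,330),interpolation=cv2.INTER_CUBIC)
c=np.zeros((600,770,3),np.uint8); c[:,:320]=a; c[:330,320:]=b; cv2.imwrite("pics/c1.png",c)
E
```

```text
[ 0.51877274 -0.10244424  0.2379417 ] [ 0.47742    -0.81235201  0.70911877]
```

View pics/c1.png

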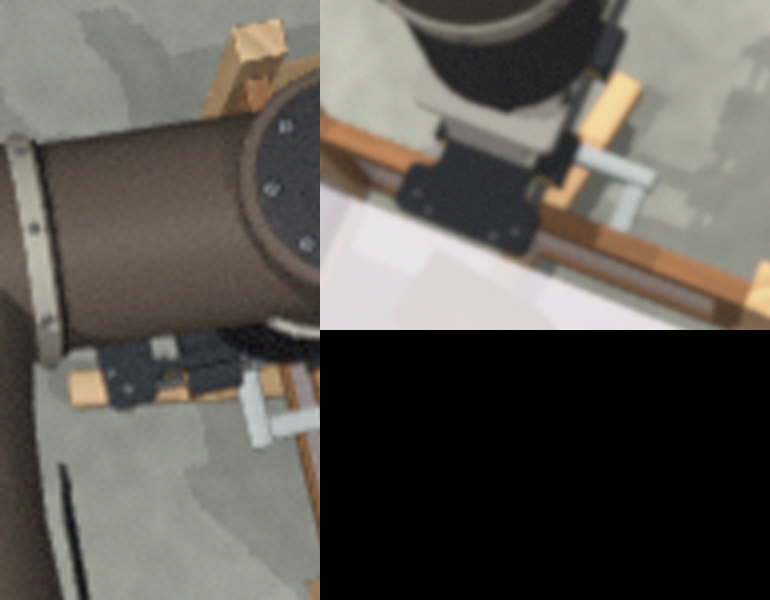

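The arm hides the fingers here, but nothing has been touched: the bar is visible on both sides, straddled by the gripper. I trim the position and descend gently.

Call:
{"fn": "step_arm", "kwargs": {"rows": [[[-0.32,0.27,0.24,0,0,0,0],[-0.32,0,0,-1.5,0,0,0],[-0.32,0,0,-1,0,0,0],[-0.32,0,0,-1,0,0,0],[-0.32,0,0,0,0,0,0]]]}}

```text
clock: 2.95
tool_pos: [0.5231, -0.0995, 0.2044]
orientation: [-90.0, 0.1, 14.0]
force: [0.1, 0.0, -0.6]
opening: 0.0299
```

Call:
{"fn": "step_arm", "kwargs": {"rows": [[[-0.32,0,0,-1,0,0,0],[-0.32,0,0,-1,0,0,0],[-0.32,0,0,-1,0,0,0],[-0.32,0,0,0,0,0,0]]]}}

```text
clock: 3.45
tool_pos: [0.5232, -0.0995, 0.1745]
orientation: [-90.0, 0.1, 14.0]
force: [0.2, -0.4, -0.7]
opening: 0.0294
```

No contact. I go a little lower and close.

Call:
{"fn": "step_arm", "kwargs": {"rows": [[[-0.32,0,0,-0.5,0,0,0],[-0.32,0,0,0,0,0,0],[-1,0,0,0,0,0,0],[-1,0,0,0,0,0,0],[-1,0,0,0,0,0,0],[-1,0,0,0,0,0,0]]]}}

```text
clock: 4.2
tool_pos: [0.5246, -0.1023, 0.1715]
orientation: [-90.2, -0.0, 14.0]
force: [3.7, -15.7, -2.5]
opening: 0.0132
```

Call:
{"fn": "step_arm", "kwargs": {"rows": [[[-1,0.06,-0.25,0,0,0,0],[-1,0,0,0.5,0,0,0],[-1,0,0,0.8,0,0,0],[-1,0,0,0.8,0,0,0],[-1,0,0,0,0,0,0]]]}}

```text
clock: 4.82
tool_pos: [0.5247, -0.1023, 0.1925]
orientation: [-90.1, -0.0, 14.0]
force: [-0.3, -3.9, 3.4]
opening: 0.0136
```

Call:
{"fn": "step_arm", "kwargs": {"rows": [[[-1,0,0,0.8,0,0,0],[-1,0,0,0.8,0,0,0],[-1,0,0,0.8,0,0,0],[-1,0,0,0.8,0,0,0],[-1,0,0,0.4,0,0,0],[-1,0,0,0,0,0,0]]]}}

```text
clock: 5.58
tool_pos: [0.5247, -0.1023, 0.2279]
orientation: [-90.0, -0.0, 14.0]
force: [1.1, -4.1, 1.7]
opening: 0.0137
```

```bash
python3 - <<'E'
from h import *
o=ctrl.get_obs(); print(o['tool_pos'],o['force'],o['opening'])
a=cv2.resize(snap("scene","s2")[225:375,150:360],None,fx=3.6,fy=3.6,interpolation=cv2.INTER_CUBIC)
cv2.imwrite("pics/c2.png",a)
E
```

```text
[ 0.52465865 -0.10233669  0.22791366] [ 1.06264374 -4.10731094  1.68390068] 0.013665444547450459
```

View pics/c2.png

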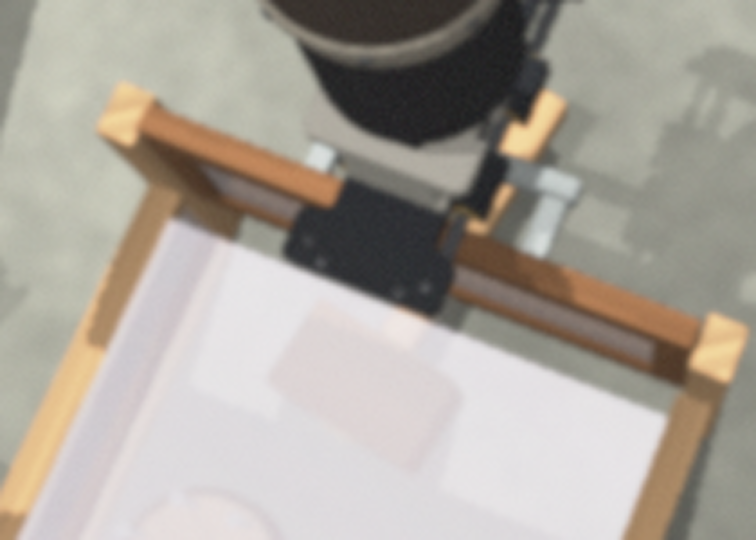

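```bash
python3 - <<'E'
from h import *
for z in(.18,.19,.2,.21,.22,.23,.24,.25,.26): print(z,proj("scene",[.5926,-.0854,z]))
E
```

```text
0.18 [311.54894654 286.69643927]
0.19 [311.42799115 285.56751146]
0.2 [311.30472983 284.41690908]
0.21 [311.1790963  283.24400462]
0.22 [311.05102171 282.04814624]
0.23 [310.92043456 280.82865656]
0.24 [310.78726051 279.58483139]
0.25 [310.65142231 278.31593844]
0.26 [310.51283959 277.02121587]
```

The sash is up about 0.115 (bar end at px (310.6,276.4), as expected for bar z≈0.25), well over the head's 0.065. I release, retreat upward, and turn to the mallet handle.

Call:
{"fn": "step_arm", "kwargs": {"rows": [[[-0.36,0,0,0,0,0,0],[-0.36,0,0,0,0,0,0],[-0.36,0,0,0,0,0,0],[-0.36,0,0,1,0,0,0],[-0.36,0,0,2,0,0,0],[-0.36,0,0,4,0,0,0],[-0.36,0,0,2,0,0,0],[-0.36,0,0,0,0,0,0]]]}}

```text
clock: 6.62
tool_pos: [0.5252, -0.102, 0.32]
orientation: [-90.0, -0.2, 14.0]
force: [0.3, -0.0, -0.7]
opening: 0.0278
```

Call:
{"fn": "step_arm", "kwargs": {"rows": [[[0,0,2,0,0,0,10],[0,-0.4,2,0,0,0,10],[0,-0.4,2,0,0,0,10],[0,-0.4,1.8,0,0,0,10],[0,-0.4,0,0,0,0,10],[0,0,0,0,0,0,10],[0,0,0,0,0,0,10],[0,0,0,0,0,0,10],[0,0,0,0,0,0,0]]]}}

```text
clock: 7.75
tool_pos: [0.5081, -0.0239, 0.317]
orientation: [-89.9, -0.0, 93.9]
force: [-0.5, 0.3, 0.3]
opening: 0.0439
```

```bash
python3 - <<'E'
from h import *
o=ctrl.get_obs(); print(o['tool_pos'],o['orientation'],o['opening'])
a=snap("top","t3")[150:300,310:430]; b=snap("scene","s3")[205:355,180:360]
c=np.hstack([cv2.resize(x,None,fx=2.6,fy=2.6,interpolation=cv2.INTER_CUBIC) for x in(a,b)]); cv2.imwrite("pics/c3.png",c); print(c.shape)
E
```

```text
[ 0.50806057 -0.02392593  0.3170417 ] [-8.99433113e+01 -1.75519646e-03  9.39404016e+01] 0.04389645065722146
(390, 780, 3)
```

View pics/c3.png

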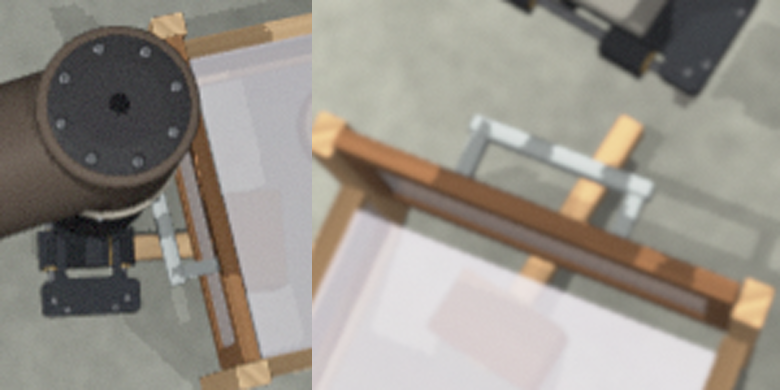

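Sash is staying up; mallet is where it was (end at crop (628,125)). I tilt the tool 10° away from the sash for clearance, then descend.

Call:
{"fn": "step_arm", "kwargs": {"rows": [[[0,0,-0.3,0,-10,0,0],[0,0,0,-5,0,0,0],[0,0,0,-5,0,0,0],[0,0,0,-5,0,0,0],[0,0,0,-3,0,0,0],[0,0,0,-3,0,0,0],[0,0,0,0,0,0,0]]]}}

```text
clock: 8.72
tool_pos: [0.5068, -0.0277, 0.1058]
orientation: [-89.1, 10.1, 93.9]
force: [-0.3, 0.0, -0.7]
opening: 0.0439
```

Call:
{"fn": "step_arm", "kwargs": {"rows": [[[0,0,0,-2,0,0,0],[0,0,0,-2,0,0,0],[0,0,0,-2,0,0,0],[0,0,0,-1.5,0,0,0],[0,0,0,-1,0,0,0],[0,0,0,0,0,0,0]]]}}

```text
clock: 9.48
tool_pos: [0.5086, -0.027, 0.0228]
orientation: [-89.3, 10.0, 94.0]
force: [0.5, -0.6, 0.5]
opening: 0.0442
```

Call:
{"fn": "step_arm", "kwargs": {"rows": [[[0,0,0,-0.7,0,0,0],[0,0,0,0,0,0,0],[-1,0,0,0,0,0,0],[-1,0,0,0,0,0,0],[-1,0,0,0,0,0,0],[-1,0,0,0,0,0,0]]]}}

```text
clock: 10.22
tool_pos: [0.5086, -0.0269, 0.0157]
orientation: [-89.3, 10.0, 94.1]
force: [-0.1, 0.2, -0.2]
opening: 0.024
```

Gripped at 24 mm and centred. I draw it out.

Call:
{"fn": "step_arm", "kwargs": {"rows": [[[-1,-0.05,0.8,0,0,0,0],[-1,-0.1,1.5,0,0,0,0],[-1,-0.1,1.5,0,0,0,0],[-1,-0.1,1.5,0,0,0,0],[-1,-0.1,1.5,0,0,0,0],[-1,0,0,0,0,0,0]]]}}

```text
clock: 10.98
tool_pos: [0.5042, 0.0428, 0.0156]
orientation: [-89.3, 9.9, 94.2]
force: [-0.3, 2.1, 0.9]
opening: 0.0237
```

Call:
{"fn": "step_arm", "kwargs": {"rows": [[[-1,-0.1,1.6,0,0,0,0],[-1,-0.1,1.7,0,0,0,0],[-1,-0.1,1.7,0,0,0,0],[-1,-0.1,1.7,0,0,0,0],[-1,-0.1,1.7,0,0,0,0],[-1,-0.1,1.7,0,0,0,0],[-1,-0.1,1.7,0,0,0,0],[-1,-0.1,1.6,0,0,0,0],[-1,0,0.5,0,0,0,0],[-1,0,0,0,0,0,0]]]}}

```text
clock: 12.22
tool_pos: [0.4962, 0.181, 0.0156]
orientation: [-89.3, 9.9, 94.1]
force: [-0.3, 1.4, 1.2]
opening: 0.0235
```

```bash
python3 - <<'E'
from h import *
o=ctrl.get_obs(); print(o['tool_pos'],o['opening'])
a=snap("top","t4")[150:320,180:420]; b=snap("scene","s4")[130:300,200:400]
c=np.hstack([cv2.resize(x,None,fx=1.8,fy=1.8,interpolation=cv2.INTER_CUBIC) for x in(a,b)]); cv2.imwrite("pics/c4.png",c); print(c.shape)
E
```

```text
[0.49617069 0.18102646 0.01560545] 0.023460407297885167
(306, 792, 3)
```

View pics/c4.png

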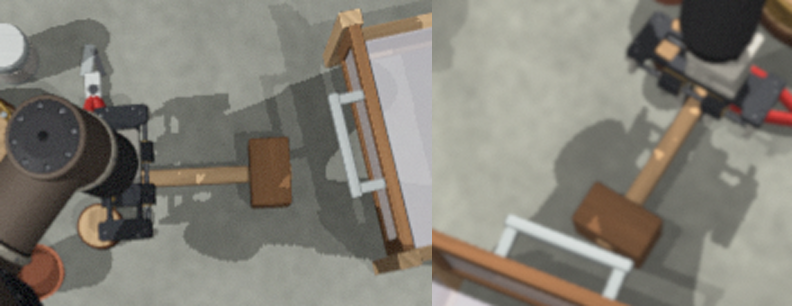

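The mallet is fully out (head at crop (270,172), clear of the sash bar). I release and lift straight up.

Call:
{"fn": "step_arm", "kwargs": {"rows": [[[-0.1,0,0,0,0,0,0],[-0.1,0,0,0,0,0,0],[-0.1,0,0,0,0,0,0],[-0.1,0,0,1.5,0,0,0],[-0.1,0,0,3,0,0,0],[-0.1,0,0,5,0,0,0],[-0.1,0,0,6,0,0,0],[-0.1,0,0,6,0,0,0],[-0.1,0,0,6,0,0,0],[-0.1,0,0,3,10,0,0],[-0.1,0,0,0,0,0,0]]]}}

```text
clock: 13.7
tool_pos: [0.4969, 0.1793, 0.3262]
orientation: [-90.5, -0.4, 93.9]
force: [-0.3, 0.4, -0.4]
opening: 0.0393
```

Call:
{"fn": "step_arm", "kwargs": {"rows": [[[-0.32,0.34,-3.5,0,0,0,-10],[-0.32,0.34,-3.5,0,0,0,-10],[-0.32,0.34,-3.5,0,0,0,-10],[-0.32,0.34,-3.5,0,0,0,-10],[-0.32,0.34,-3.5,0,0,0,-10],[-0.32,0.34,-3.5,0,0,0,-10],[-0.32,0.34,-3.5,0,0,0,-10],[-0.32,0.34,-3.5,0,0,0,-10],[-0.32,0,0,0,0,0,0],[-0.32,0,0,0,0,0,0]]]}}

```text
clock: 14.95
tool_pos: [0.5226, -0.0999, 0.3203]
orientation: [-90.0, 0.1, 14.1]
force: [-0.4, 0.3, -0.1]
opening: 0.0299
```

Descend to the previous grip height (TCP 0.228), leaving 0.5 cm for the final row, then close.

Call:
{"fn": "step_arm", "kwargs": {"rows": [[[-0.32,0.1,-0.1,-2.5,0,0,0],[-0.32,0,0,-2,0,0,0],[-0.32,0,0,-1.5,0,0,0],[-0.32,0,0,-1,0,0,0],[-0.32,0,0,-1,0,0,0],[-0.32,0,0,0,0,0,0]]]}}

```text
clock: 15.7
tool_pos: [0.5238, -0.1009, 0.24]
orientation: [-90.0, 0.1, 14.0]
force: [0.2, -0.3, 0.2]
opening: 0.0295
```

Call:
{"fn": "step_arm", "kwargs": {"rows": [[[-0.32,0,0,-1.2,0,0,0],[-0.32,0,0,0,0,0,0],[-1,0,-0.1,0,0,0,0],[-1,0,0,0,0,0,0],[-1,0,0,0,0,0,0],[-1,0,0,0,0,0,0]]]}}

```text
clock: 16.45
tool_pos: [0.5243, -0.1024, 0.2289]
orientation: [-90.0, -0.0, 14.0]
force: [0.8, -4.6, -0.1]
opening: 0.0136
```

Call:
{"fn": "step_arm", "kwargs": {"rows": [[[-1,0,0,-0.5,0,0,0],[-1,0,0,-1,0,0,0],[-1,0,0,-1,0,0,0],[-1,0,0,-1,0,0,0],[-1,0,0,-1,0,0,0],[-1,0,0,-1,0,0,0],[-1,0,0,-1,0,0,0],[-1,0,0,-1,0,0,0],[-1,0,0,-1,0,0,0],[-1,0,0,-1,0,0,0],[-1,0,0,-0.3,0,0,0],[-1,0,0,0,0,0,0]]]}}

```text
clock: 17.95
tool_pos: [0.5244, -0.1024, 0.1299]
orientation: [-90.0, -0.0, 14.0]
force: [3.2, -6.5, -2.7]
opening: 0.0136
```

Call:
{"fn": "step_arm", "kwargs": {"rows": [[[-1,0,0,-0.4,0,0,0],[-1,0,0,-0.3,0,0,0],[-1,0,0,0,0,0,0]]]}}

```text
clock: 18.32
tool_pos: [0.5244, -0.1024, 0.1231]
orientation: [-90.0, -0.0, 14.0]
force: [2.7, -7.0, -0.8]
opening: 0.0135
```

Call:
{"fn": "step_arm", "kwargs": {"rows": [[[-1,0,0,-0.3,0,0,0],[-1,0,0,0,0,0,0]]]}}

```text
clock: 18.58
tool_pos: [0.5244, -0.1024, 0.1202]
orientation: [-90.0, -0.0, 14.0]
force: [1.8, -6.8, 0.8]
opening: 0.0136
```

Call:
{"fn": "step_arm", "kwargs": {"rows": [[[-1,0,0,-0.3,0,0,0],[-1,0,0,-0.3,0,0,0],[-1,0,0,0,0,0,0]]]}}

```text
clock: 18.95
tool_pos: [0.5244, -0.1024, 0.1144]
orientation: [-90.0, -0.0, 14.0]
force: [0.6, -6.5, 3.3]
opening: 0.0143
```

Call:
{"fn": "step_arm", "kwargs": {"rows": [[[-1,0,0,-0.2,0,0,0],[-1,0,0,-0.1,0,0,0],[-1,0,0,0,0,0,0]]]}}

```text
clock: 19.32
tool_pos: [0.5245, -0.1024, 0.1142]
orientation: [-90.1, -0.1, 14.1]
force: [-9.6, -1.4, 27.1]
opening: 0.0139
```

A hard stop at 27 N with the grip height at the shut value (0.133). I release and retreat to check.

Call:
{"fn": "step_arm", "kwargs": {"rows": [[[-0.36,0,0,0,0,0,0],[-0.36,0,0,0,0,0,0],[-0.36,0,0,0,0,0,0],[-0.36,0,0,0.5,0,0,0],[-0.36,0,0,1.5,0,0,0],[-0.36,0,0,3,0,0,0],[-0.36,0,0,5,0,0,0],[-0.36,0,0,6,0,0,0],[-0.36,0,0,4,0,0,0],[-0.36,-2,-5,0,0,0,0],[-0.36,-2,-5,0,0,0,0],[-0.36,-2,-5,0,0,0,0]]]}}

```text
clock: 20.82
tool_pos: [0.4633, -0.2532, 0.3131]
orientation: [-90.0, -0.1, 14.1]
force: [0.2, -1.0, -0.6]
opening: 0.0281
```

Call:
{"fn": "step_arm", "kwargs": {"rows": [[[-0.36,-2,-5,0,0,0,0],[-0.36,-3,-5,0,0,0,0],[-0.36,-3,-5,0,0,0,0],[-0.36,-3,-5,0,0,0,0],[-0.36,-3,-5,0,0,0,0],[-0.36,-3,-5,0,0,0,0],[-0.36,0,0,0,0,0,0]]]}}

```text
clock: 21.7
tool_pos: [0.2914, -0.5546, 0.3117]
orientation: [-90.0, 0.0, 13.7]
force: [0.0, -0.2, -0.5]
opening: 0.028
```

```bash
python3 - <<'E'
from h import *
o=ctrl.get_obs(); print(o['tool_pos'],o['force'])
a=snap("top","t5")[110:330,120:530]; b=snap("scene","s5")[80:480,120:480]
c=np.zeros((600,790,3),np.uint8); 
a=cv2.resize(a,(430,231)); b=cv2.resize(b,(360,400)); c[:231,:430]=a; c[:400,430:]=b
d=cv2.resize(cv2.imread("pics/scene0.png")[80:480,120:480],(330,367)); c[233:600,:330]=d
cv2.imwrite("pics/c5.png",c)
for z in(.13,.138,.146): print(z,proj("scene",[.5926,-.0854,z]),proj("top",[.5926,-.0854,z]))
e=cv2.resize(cv2.imread("pics/scene0.png")[240:310,225:345],None,fx=3.2,fy=3.2,interpolation=2)
f=cv2.resize(cv2.imread("pics/s5.png")[240:310,225:345],None,fx=3.2,fy=3.2,interpolation=2); cv2.imwrite("pics/c6.png",np.vstack([e,f]))
E
```

```text
[ 0.29144765 -0.55458008  0.31165396] [ 0.02088599 -0.1828977  -0.52602142]
0.13 [312.12128993 292.03635401] [359.8682336  209.78164137]
0.138 [312.03317814 291.21449456] [360.142481   209.22270954]
0.146 [311.94378758 290.38062709] [360.41953809 208.65804113]
```

View pics/c5.png

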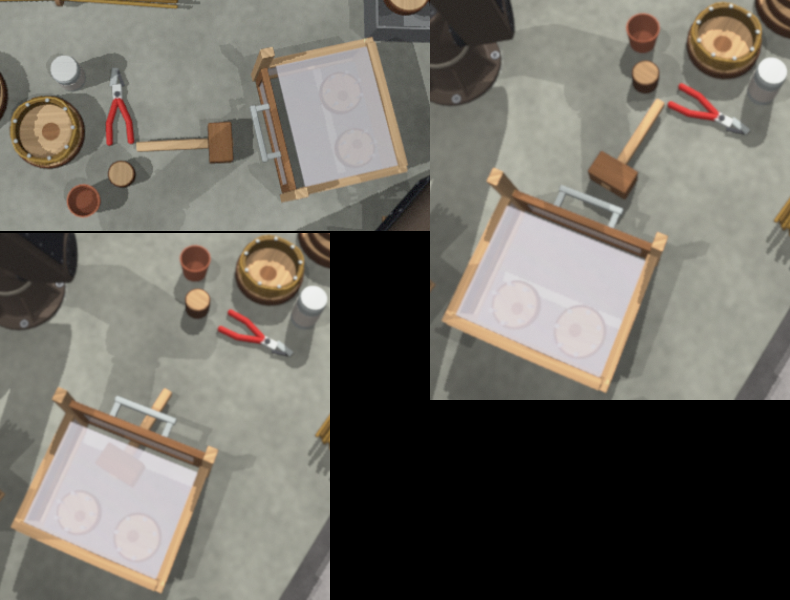

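View pics/c6.png

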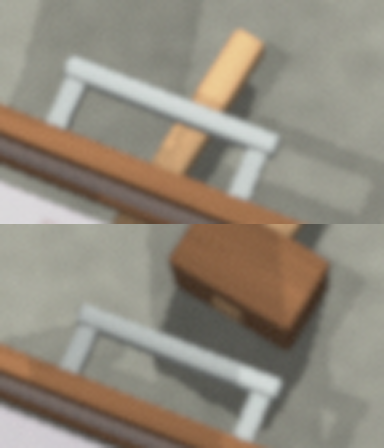

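The mallet is out, and the other items and slices look unmoved. The bar's pixel height (v≈289.7) leaves ±8 mm of doubt about "fully shut". I'll check by pressing shut fingers on the bar top, which sits at 0.138 when the sash is shut.

Call:
{"fn": "step_arm", "kwargs": {"rows": [[[-1,2.33,4.54,0,0,0,0],[-1,2.33,4.54,0,0,0,0],[-1,2.33,4.54,0,0,0,0],[-1,2.33,4.54,0,0,0,0],[-1,2.33,4.54,0,0,0,0],[-1,2.33,4.54,0,0,0,0],[-1,2.33,4.54,0,0,0,0],[-1,2.33,4.54,0,0,0,0],[-1,2.33,4.54,0,0,0,0],[-1,2.33,4.54,0,0,0,0],[-1,0,0,0,0,0,0],[-1,0,0,0,0,0,0]]]}}

```text
clock: 23.3
tool_pos: [0.5268, -0.0969, 0.3122]
orientation: [-90.0, -0.0, 14.1]
force: [0.3, -0.2, -0.2]
opening: 0.0005
```

Call:
{"fn": "step_arm", "kwargs": {"rows": [[[-1,0,0,-4,0,0,0],[-1,0,0,-4,0,0,0],[-1,0,0,-3,0,0,0],[-1,0,0,-2,0,0,0],[-1,0,0,-1.2,0,0,0],[-1,0,0,0,0,0,0]]]}}

```text
clock: 24.05
tool_pos: [0.5266, -0.0984, 0.1694]
orientation: [-90.0, 0.0, 14.0]
force: [-0.5, -0.4, 0.6]
opening: 0.0001
```

Call:
{"fn": "step_arm", "kwargs": {"rows": [[[-1,-0.2,-0.35,-1,0,0,0],[-1,0,0,-1,0,0,0],[-1,0,0,-0.4,0,0,0],[-1,0,0,0,0,0,0]]]}}

```text
clock: 24.55
tool_pos: [0.525, -0.1015, 0.1452]
orientation: [-90.0, 0.0, 14.0]
force: [-0.3, -0.4, 0.9]
opening: 0.0005
```

Call:
{"fn": "step_arm", "kwargs": {"rows": [[[-1,0,0,-0.3,0,0,0],[-1,0,0,-0.2,0,0,0],[-1,0,0,0,0,0,0]]]}}

```text
clock: 24.92
tool_pos: [0.525, -0.1014, 0.1404]
orientation: [-90.0, 0.0, 14.0]
force: [0.7, -0.8, -0.2]
opening: 0.0008
```

Call:
{"fn": "step_arm", "kwargs": {"rows": [[[-1,0,0,-0.2,0,0,0],[-1,0,0,0,0,0,0]]]}}

```text
clock: 25.18
tool_pos: [0.525, -0.1015, 0.1385]
orientation: [-90.0, 0.0, 14.0]
force: [-1.0, -0.2, -0.8]
opening: 0.0003
```

Call:
{"fn": "step_arm", "kwargs": {"rows": [[[-1,0,0,-0.1,0,0,0],[-1,0,0,-0.1,0,0,0],[-1,0,0,0,0,0,0]]]}}

```text
clock: 25.55
tool_pos: [0.5252, -0.1015, 0.1382]
orientation: [-90.0, -0.0, 14.0]
force: [-5.3, 2.3, 14.1]
opening: 0.0002
```

Contact at 0.1382 with a hard 14 N, against a bar top of 0.138 when shut, so the sash is fully shut. I retreat and hand in.

Call:
{"fn": "step_arm", "kwargs": {"rows": [[[-1,0,0,1,0,0,0],[-1,0,0,3,0,0,0],[-1,0,0,5,0,0,0],[-1,0,0,5,0,0,0],[-1,0,0,4,0,0,0],[-1,0,0,0,0,0,0],[-1,0,0,0,0,0,0]]]}}

```text
clock: 26.42
tool_pos: [0.5247, -0.1014, 0.3161]
orientation: [-90.0, 0.0, 14.0]
force: [-0.4, -0.2, -1.0]
opening: 0.0005
```

```bash
python3 - <<'E'
from h import *
o=ctrl.get_obs(); print(o['clock'],o['tool_pos'],o['force'])
print(ctrl.close_job())
E
```

```text
26.425 [ 0.52471608 -0.10137456  0.31613411] [-0.36571144 -0.18597222 -0.95471968]
the job is handed in; nothing more can be done
None
```

The job is done and handed in at 26.4 s. I raised the sash to about 0.115 m and pulled the mallet about 0.21 m straight out onto the bench. I then gripped the sash bar again and lowered it until it stopped hard at about 27 N.

- **Sash shut:** from the picture, the bar could have been several mm above its shut height. I therefore pressed on the bar with shut fingers and met a hard stop at z = 0.1382 m; the bar's top is at 0.138 m when fully shut.
- **Mallet and other things:** the last pictures show the mallet lying flat, clear of the cabinet. By eye, the log slices, secateurs, offcut, pot, basket and tin had not moved. I took those pictures before the press check and none after it.
- **At hand-in:** the arm was clear of everything, with about 1 N or less on the wrist.

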